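# Gauge the thermometer pocket with the depth rod

## Robot

A 7-joint arm with a two-finger parallel gripper is mounted at the origin on a cart in front of the work surface, level with it; the furniture and walls round the work are solid. World frame = base frame: x ahead of the robot, y to its left, z up, the work surface at z = 0. Lengths are in mm, angles in rad, forces in N, time in s.
With the tool pointing down it reaches from about 425 to 800 mm from the base axis. Payload 8.3 kg.
Tool frame: the origin (TCP) lies between the finger pads; the fingertips stand 8 mm ahead of it and the grasp point (between the pads) lies 11 mm behind it (env.nose_length is the z of the fingertips in the tool frame, in mm); z points along the fingers, y is the line along which they close (so a half turn about z gives the same grasp; the last joint's range is limited). The gripper opens to 85 mm and grips with 20 to 120 N. Pads are 22 mm wide; open, the fingers measure 114 mm over their backs; the gripper's body (76 mm by 85 mm) begins 54 mm behind the grasp point. The pads swing forward as they close: fully open they stand 13 mm farther back than shut.
Start: joints at [1.196, 0.383, 0.016, 1.37, -0.006, 1.388, -0.046], TCP at [191.769, -594.834, 239.279] pointing down, gripper open.
Joint ranges: [-2.95, 2.95], [-0.25, 2.06], [-1.52, 1.56], [0.18, 2.33], [-1.44, 4.58], [0.02, 2.06], [-3.01, 3.01]. Speed limits (rad/s): [2.39, 2.39, 3.01, 3.01, 3.14, 3.14, 3.14].

## Interface

Orientations are given as a rotation vector (axis times angle).
In Python, from bench import env gives the robot as it stands. The module is installed in compiled form; this text tells all that it offers.
- The arm moves only by the tool send_rows, never from a script. Its arguments are lists of equal length, an entry for each row: "claw": the finger opening in cm, from 0 to 8.54; "slide": the shift along the tool's x, y, z in cm, a list of three; "turn": the turn about the tool's z in degrees. In form: {"claw": [claw, ...], "slide": [[x, y, z], ...], "turn": [turn, ...]}. A call has 1 to 12 rows; each row is the pose to reach, as a shift and turn from the pose commanded when the call began, along the tool's axes at that moment; what a row does not reach only later rows make up. A row lasts 1/12 s, in which the tool goes at most 41.7 mm and 7.16 degrees, less where a joint would pass 70% of its speed; a pose out of reach is approached as far as the arm can. A call with a gripper value outside its range is refused whole. The fingers move at their own pace and stop on an object; "squeeze" is the grip in N (left out, the last holds). Time passes only in rows, so rows that repeat a pose let the fingers close. It gives the time, the measured TCP pose, the force, the opening and the grip force at its end, in the units of the state.
- env.observe(): the state, without advancing time (a new reading comes with each control period).
- env.snapshot(name): name is "scene" or "top"; returns (picture, depth): 384x512x3 uint8, red, green, blue; 384x512 float32, mm along the optical axis (not along the pixel's ray), 0 where there is no reading.
- env.camera_info(name): a dict with "camera_matrix" (3x3 intrinsics, pixels), "R" (3x3) and "t" (3): a world point X has camera coordinates R X + t. Camera axes: x right, y down, z forward; pixel columns grow to the right and rows downward; lengths in mm; the calibration is good to about 2 mm. A picture is of the moment at which its call begins. camera_info takes no time and is no camera call.
- env.close_job(): hands the job in; it is judged then, once.
The state is a dict: "clock": time; "q": joint angles; "joint_vel": joint speeds; "effort": joint torques, N m; "position": TCP position; "eef_rot": TCP orientation; "wrist_force": force on the tool from outside, world axes, zero at the start; "torque": the same for the moment, N m; "finger_gap": finger opening in mm; "grasp_force": force on a finger pad.
Only numpy, scipy, OpenCV 4.12 (cv2) and the standard library are available. Lean on these libraries where they do the work, as an engineer would, in place of code of your own. Each camera call takes 0.05 s, during which the arm holds its last target. There are 200 camera calls.

## Task

Find out how deep the thermometer pocket of the block heater is: take the depth rod by its handle out of its stand, push it straight down into the pocket until its tip rests on the bottom and not merely its stop collar on the rim, and hold it pressed there, gently, for about a second, so that the rim has slid the collar to the true depth. Then draw the rod out and stand it back in its stand without shifting the collar, for the depth to be read later with the caliper; leave everything else where it is.

Things in the scene. Friction and masses are not known exactly. Their poses are not given: they have to be found in the camera images.
- rod_handle (a point): middle of the handle of the depth rod, on the axis, 126 mm above the tip; z points from tip to handle. The rod is 146 mm long, 90 g, upright in its stand. From the tip up: bare 10 mm steel rod with 5 mm graduations to 95 mm, black finger-guard disc 26 mm across at 95 to 99 mm, blue rubber-sleeved handle 16 mm across with black ribs and a white top ring at 99 to 146 mm (a sure grip).
- rod_tip (a point): centre of the flat lower end of the depth rod (10 mm across, end chamfered to 6.4 mm); z points along the rod up to the handle. The tip is made to touch down with 2 to 10 N and is spoilt above 18 N.
- stop (a joint): position of the brass stop collar (24 mm across, 12 mm high, with a black rubber band) along the depth rod: its underside lies 25 mm + this value from the tip (m). It slides only against a friction of about 6 N, keeps its place by itself, and starts lower than the pocket is deep, so its underside meets the rim of the pocket before the tip reaches the bottom; from there the rim pushes it up the rod at about 6 N until the tip bottoms out and the force climbs steeply.
- stop_face (a point): centre of the underside of the brass stop collar, on the axis of the rod.
- block_heater: dry-block heater, white housing 165 x 124 mm with a sloping display panel at its front (-x side), fixed. Its origin is on the worktop under the middle of the aluminium blocks. Two aluminium blocks lie side by side with their tops at 95 mm: the wide one, at +y, has six wells of 24 mm, two with capped vials standing 18 mm out of them; the narrow one, at -y, has the single thermometer pocket. x and y as the world's at yaw 0.
- pocket_mouth (a point): centre of the mouth of the thermometer pocket, level with the top of the block, 95 mm above the worktop: a vertical blind hole 12.5 mm across in the narrow aluminium block. Its depth differs from block to block, 42 to 76 mm, and is not reported: it has to be felt.
- rod_stand: stand of the depth rod: dark steel foot plate 66 x 66 x 8 mm with a white block 42 x 42 mm on it, its top 34 mm above the worktop, fixed. Origin on the worktop under its socket.
- stand_socket (a point): centre of the floor of the stand's socket, 10 mm above the worktop: a vertical hole 12.5 mm across and 24 mm deep, in which the tip of the depth rod rests.
- vial_black: small glass vial with black cap, 22 x 52 mm, standing in a well of the heater; origin at its underside.
- vial_white: small glass vial with white cap, 22 x 52 mm, standing in a well of the heater; origin at its underside.
- vial_blue: glass vial with blue cap, 27 x 64 mm, standing on the worktop; origin at its underside.
- caliper: digital caliper, 205 x 60 x 13 mm, lying on the worktop; origin at its underside, long along its y.
- mug: green mug, 86 mm across, 94 mm high; origin at its underside.
- dropper: white dropper bottle with a red cone tip, 34 x 96 mm; origin at its underside.
- petri: small clear lidded dish, 55 x 14 mm; origin at its underside.

How it is judged:
By the outcome, as a careful person would: the job done as asked, in the order asked, and still so for the second after the job is handed in, with the robot touching nothing.
It also fails if it takes over 64 s, if anything falls off the work surface, if the arm or the gripper's body presses on something with over 40 N, if the wrist force passes 120 N, or if a joint passes its speed limit or range.

## Working session

There is one attempt and no reset: what is moved stays moved. The work goes in short steps, Python scripts to look and compute and a tool call to move; the robot and the scene stay as the last step left them, time stands still between calls to the robot, and variables do not carry over. Pictures are saved under pics/ and viewed, at most 10 in all, crops included, and the job is handed in when it is done.

Besides the shell and the picture viewer there is one more tool, called after "Request:" as name(argument=value, ...), one argument or row to a line, values as JSON. send_rows: Moves the arm, as the interface text tells. Its arguments: {"type":"object","properties":{"claw":{"type":"array"},"slide":{"type":"array"},"turn":{"type":"array"},"squeeze":{"type":"number"}},"required":["claw","slide","turn"]}

```bash
mkdir -p pics
python3 - <<'E'
from bench import env
import cv2,numpy as np
s=env.observe();print({k:np.round(v,3) for k,v in s.items()})
for n in("scene","top"):
    p,d=env.snapshot(n);np.savez(f"{n}0.npz",p=p,d=d);cv2.imwrite(f"pics/{n}0.png",p[:,:,::-1])
    c=env.camera_info(n);print(n,c, -np.array(c["R"]).T@c["t"])
E
```

```text
{'clock': np.float64(0.0), 'q': array([ 1.196,  0.384,  0.016,  1.371, -0.006,  1.388, -0.046]), 'joint_vel': array([-0.   , -0.001, -0.001, -0.001, -0.   , -0.   ,  0.   ]), 'effort': array([ 0.0000e+00, -6.2760e+01,  8.4400e-01, -3.7183e+01,  1.7000e-02,
        1.4000e-02, -0.0000e+00]), 'position': array([ 191.621, -594.379,  238.263]), 'eef_rot': array([-3.102e+00, -4.880e-01,  1.000e-03]), 'wrist_force': array([ 1.124, -0.109,  0.208]), 'torque': array([ 0.023, -0.033, -0.038]), 'grasp_force': np.float64(0.0), 'finger_gap': np.float64(85.594)}
scene {'camera_matrix': array([[450.18376013,   0.        , 250.45590071],
       [  0.        , 450.18376013, 194.0836231 ],
       [  0.        ,   0.        ,   1.        ]]), 'R': array([[-0.84119658, -0.54062554, -0.01059913],
       [-0.28546451,  0.46065068, -0.84042309],
       [ 0.45923668, -0.70393535, -0.54182718]]), 't': array([403.19449263, 317.98476197, 680.5294132 ])} [117.41512412 550.54605615 640.2445772 ]
top {'camera_matrix': array([[379.00628008,   0.        , 253.61718781],
       [  0.        , 379.00628008, 198.51231032],
       [  0.        ,   0.        ,   1.        ]]), 'R': array([[-0.01599435, -0.99909738, -0.03935235],
       [-0.99304041,  0.02046569, -0.11598229],
       [ 0.11668297,  0.03722341, -0.99247141]]), 't': array([-94.40323508, 590.54808769, 908.45575531])} [ 478.92688349 -140.21981616  966.3944937 ]
```

View pics/scene0.png

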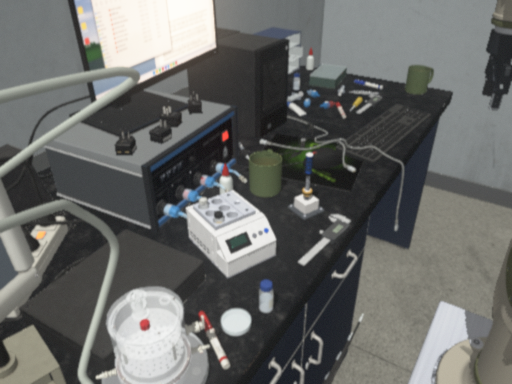

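View pics/top0.png

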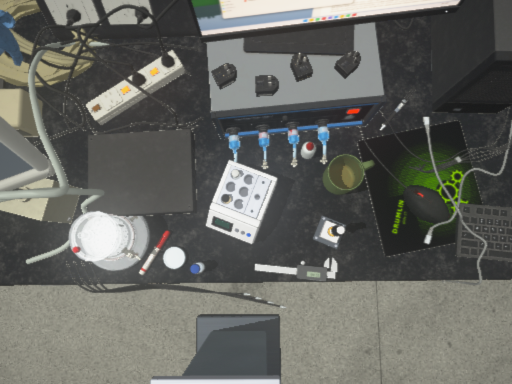

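The scene view shows the rod in its stand at about (308,185) and the heater at (232,230). In the top view the stand is at about (330,232) and the heater at (242,202), with the mug near (345,173). Next I'll enlarge both.

Run:
```python
import cv2,numpy as np
t=np.load("top0.npz")["p"][:,:,::-1];s=np.load("scene0.npz")["p"][:,:,::-1]
a=cv2.resize(t[155:255,200:360],None,fx=5,fy=5,interpolation=2)[:, :800]
cv2.imwrite("pics/tc.png",a)
b=cv2.resize(s[145:275,180:340],None,fx=4.6,fy=4.6,interpolation=2);cv2.imwrite("pics/sc.png",b)
```

```text
(no output)
```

View pics/tc.png

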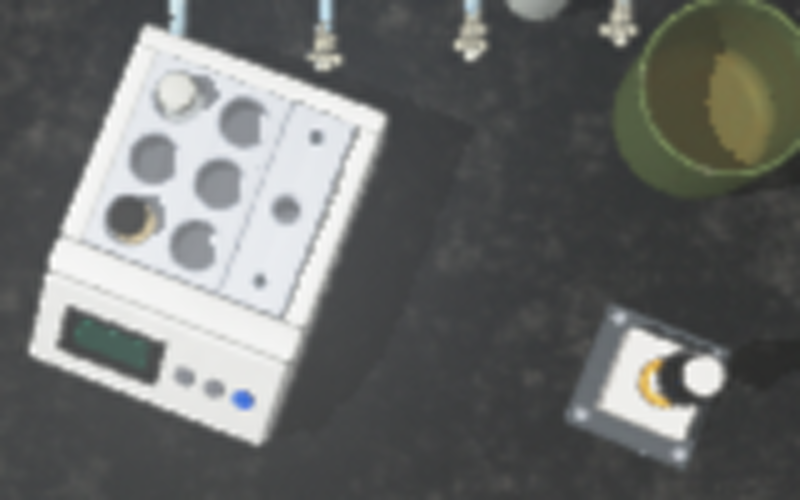

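View pics/sc.png

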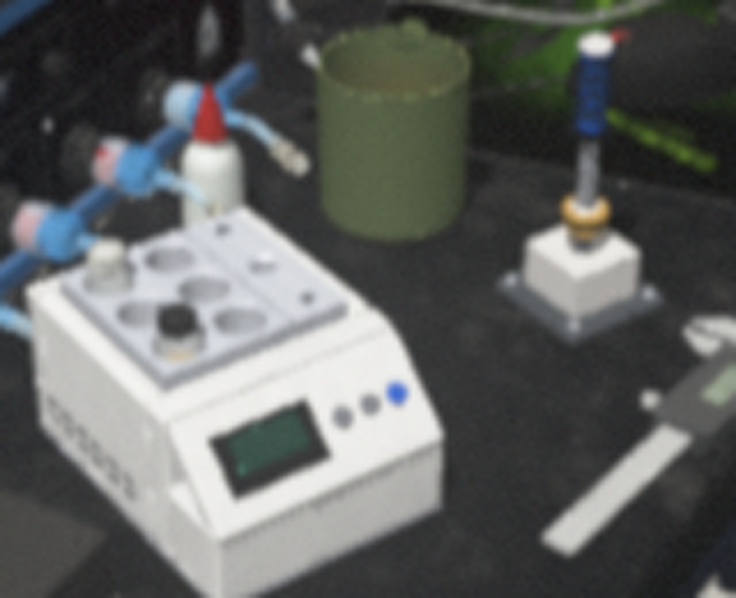

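The top crop shows the pocket at about (286,209), the rod's white top at (703,376) and the white stand block centred near (655,385). In the scene crop the pocket is at about (263,264), the rod top at (597,43) and the collar near (585,213), just above the block. I'll localise these.

```bash
cat > h.py <<'E'
from bench import env
import cv2,numpy as np
def cam(n):
    c=env.camera_info(n);return np.array(c["camera_matrix"]),np.array(c["R"]),np.array(c["t"])
def ray(n,uv,z):
    K,R,t=cam(n);C=-R.T@t;d=R.T@np.linalg.solve(K,[uv[0],uv[1],1]);return C+d*(z-C[2])/d[2]
def tri(a,b):
    P=[K@np.c_[R,t] for K,R,t in(cam("top"),cam("scene"))]
    X=cv2.triangulatePoints(P[0],P[1],np.float64(a),np.float64(b)).ravel();return X[:3]/X[3]
def proj(n,X):
    K,R,t=cam(n);p=K@(R@np.array(X)+t);return p[:2]/p[2]
E
python3 - <<'E'
from h import *
f=lambda u,v,s,o:((u+.5)/s-.5+o[0],(v+.5)/s-.5+o[1])
T=lambda u,v:f(u,v,5,(200,155)); S=lambda u,v:f(u,v,4.6,(180,145))
for nm,a,b,z in(("pocket",(286,209),(263,264),95),("rodtop",(703,376),(597,43),156),):
    print(nm,ray("top",T(*a),z),ray("scene",S(*b),z),tri(T(*a),S(*b)))
# dark blob centroid of pocket in top
p=np.load("top0.npz")["p"];g=p.mean(2)
y0,x0=190,250;w=g[y0:y0+14,x0:x0+14];wt=np.clip(np.median(w)-12-w,0,None);yy,xx=np.mgrid[y0:y0+14,x0:x0+14]
# restrict to near
m=(np.hypot(xx-257.1,yy-196.7)<4);wt=wt*m;c=((wt*xx).sum()/wt.sum(),(wt*yy).sum()/wt.sum());print("dark",c,ray("top",c,95))
# screw holes
for a in((316,137),(260,281)):print("screw",ray("top",T(*a),95))
# stand block corners white
for a in((634,328),(703,360),(684,440),(610,405)):print("blk",ray("top",T(*a),34))
for a in((618,316),(576,415),(680,455)):print("foot screws",ray("top",T(*a),8))
for b in((582,222),(640,262),(577,286),(526,248)):print("blk scene",ray("scene",S(*b),34))
# handle blue in scene: axis
s=np.load("scene0.npz");hs=cv2.cvtColor(s["p"],cv2.COLOR_RGB2HSV)[145:180,295:325]
m=(hs[...,0]>105)&(hs[...,0]<130)&(hs[...,1]>120);ys,xs=np.nonzero(m);print("blue c",xs.mean()+295,ys.mean()+145,m.sum(),ray("scene",(xs.mean()+295,ys.mean()+145),134))
E
```

```text
pocket [ 586.15058732 -114.99624537   95.        ] [ 587.66053217 -115.3857846    95.        ] [ 586.62139448 -114.69127624   95.70153991]
rodtop [ 503.8163596  -291.97527949  156.        ] [ 504.72195062 -292.99341027  156.        ] [ 503.98260067 -291.74323818  156.76233487]
dark (np.float64(256.69023297491043), np.float64(196.35483870967747)) [ 586.26130929 -114.74360237   95.        ]
screw [ 619.60205076 -129.52986558   95.        ]
screw [ 552.91758414 -102.421364     95.        ]
blk [ 531.5243955  -282.36515236   34.        ]
blk [ 515.33078923 -315.14993377   34.        ]
blk [ 476.78981623 -304.37381443   34.        ]
blk [ 494.27494303 -269.33468814   34.        ]
foot screws [ 539.17023826 -278.5678641     8.        ]
foot screws [ 490.00786489 -255.84867792    8.        ]
foot screws [ 469.34478618 -306.66912999    8.        ]
blk scene [ 516.41563379 -314.80426556   34.        ]
blk scene [ 472.96113749 -295.93254574   34.        ]
blk scene [ 490.88648494 -258.56733373   34.        ]
blk scene [ 530.06391735 -276.24347198   34.        ]
blue c 308.1975308641975 165.87654320987656 81 [ 498.47406846 -277.29407325  134.        ]
```

```bash
cat >> h.py <<'E'
from scipy.spatial.transform import Rotation as Rn
def slide(target,frm=None):
    s=env.observe();R=Rn.from_rotvec(s["eef_rot"]).as_matrix()
    return np.round(R.T@(np.array(target)-(s["position"] if frm is None else frm))/10,2)
E
python3 -c "
from h import *
print(slide([504.2,-292.3,239.3],[191.77,-594.83,239.28]),Rn.from_rotvec(env.observe()['eef_rot']).as_matrix().round(4))"
```

```text
[ 3.902e+01 -1.921e+01  3.000e-02] [[ 9.518e-01  3.068e-01 -6.000e-04]
 [ 3.068e-01 -9.518e-01  1.600e-03]
 [-1.000e-04 -1.800e-03 -1.000e+00]]
```

Request:
send_rows(
  claw=[8.5,8.5,8.5,8.5,8.5,8.5,8.5,8.5,8.5,8.5,8.5,8.5],
  slide=[
    [1.5,-0.75,0],
    [5,-2.5,0],
    [9,-4.4,0],
    [12.7,-6.25,0],
    [16.4,-8.1,0],
    [20.1,-9.9,0],
    [23.8,-11.7,0],
    [27.5,-13.5,0],
    [31.2,-15.4,0],
    [34.5,-17,0],
    [37.5,-18.5,0],
    [39,-19.2,0],
  ],
  turn=[0,0,0,0,0,0,0,0,0,0,0,0],
  squeeze=40,
)

```text
clock: 1.1
position: [507.2, -287.2, 238.9]
eef_rot: [-3.1, -0.497, -0.002]
wrist_force: [-0.6, 0.1, 0.2]
finger_gap: 85.0
grasp_force: 0.0
```

Request:
send_rows(
  claw=[5,5],
  slide=[
    [0,0,0],
    [0,0,0],
  ],
  turn=[0,0],
)

```text
clock: 1.27
position: [504.5, -291.3, 238.7]
eef_rot: [-3.102, -0.492, 0.001]
wrist_force: [-0.2, -0.4, 0.9]
finger_gap: 63.7
grasp_force: 0.0
```

Request:
send_rows(
  claw=[5,5,5,5,5,5,5,5,5,5,5,5],
  slide=[
    [0,0,0.5],
    [0,0,1.5],
    [0,0,2.5],
    [0,0,3.7],
    [0,0,5],
    [0,0,6.3],
    [0,0,7.6],
    [0,0,8.9],
    [0,0,10],
    [0,0,10.8],
    [0,0,11.2],
    [0,0,11.3],
  ],
  turn=[0,0,0,0,0,0,0,0,0,0,0,0],
)

```text
clock: 2.27
position: [503.5, -292.3, 125.2]
eef_rot: [-3.103, -0.487, 0.002]
wrist_force: [0.2, 0.2, -0.6]
finger_gap: 50.0
grasp_force: 0.0
```

Run:
```python
from h import *
p,d=env.snapshot("scene");q,_=env.snapshot("top")
a=cv2.resize(p[110:230,260:360],None,fx=4,fy=4,interpolation=2)[:,:,::-1];b=cv2.resize(q[180:280,290:390],None,fx=4,fy=4,interpolation=2)[:,:,::-1]
o=np.zeros((480,800,3),np.uint8);o[:,:400]=a;o[:400,400:]=b;cv2.imwrite("pics/g1.png",o)
s=env.observe();print(s["position"],s["wrist_force"],s["finger_gap"],proj("scene",s["position"]))
```

```text
[ 504.19432923 -292.55181806  126.49149988] [-1.01881822  0.3256694  -0.03422035] 49.976642833514354 [308.74664314 165.33663675]
```

View pics/g1.png

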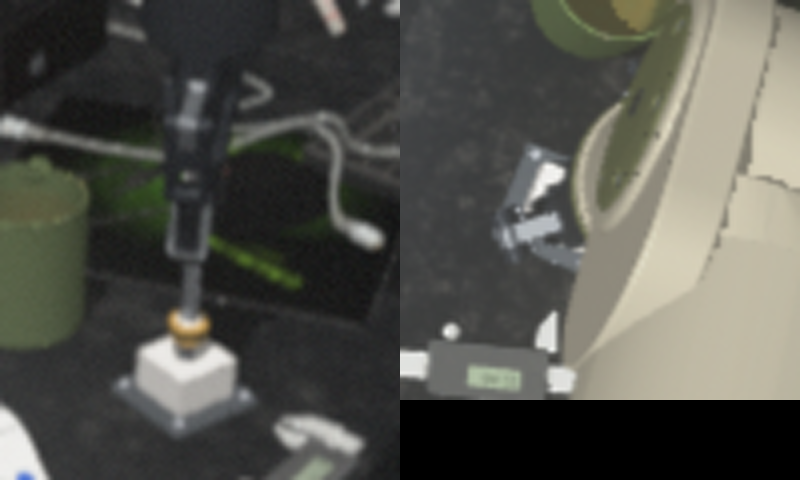

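The left crop shows the fingers straddling the handle, the near finger at (190,215) in line with the rod at (190,290). The collar is at (188,325), above the block. I'll close on it.

Request:
send_rows(
  claw=[4,3,2.2,1.8,1.4,1.2,1.2,1.2,1.2,1.2],
  slide=[
    [0,0,0],
    [0,0,0],
    [0,0,0],
    [0,0,0],
    [0,0,0],
    [0,0,0],
    [0,0,0],
    [0,0,0],
    [0,0,0],
    [0,0,0],
  ],
  turn=[0,0,0,0,0,0,0,0,0,0],
  squeeze=60,
)

```text
clock: 3.2
position: [504.3, -292.5, 126.8]
eef_rot: [3.103, 0.488, 0.001]
wrist_force: [-0.7, 1.2, 5.1]
finger_gap: 14.5
grasp_force: 58.3
```

Run:
```python
from h import *
for i in range(3):
    p,d=env.snapshot("scene");s=env.observe();print(s["clock"],s["position"].round(2),s["wrist_force"].round(2),s["torque"].round(3),s["finger_gap"],s["grasp_force"])
np.savez("scene1.npz",p=p,d=d)
```

```text
3.25 [ 504.34 -292.52  126.77] [-0.07  0.6   5.58] [0.169 0.225 0.018] 14.42981539779984 58.34397554397583
3.3 [ 504.34 -292.52  126.75] [ 0.56 -0.18  6.06] [0.169 0.12  0.027] 14.508057456741826 58.34400773048401
3.35 [ 504.35 -292.53  126.76] [-0.27  1.2   6.01] [ 0.177  0.181 -0.006] 14.19450052097926 58.34384322166443
```

Request:
send_rows(
  claw=[1.2,1.2,1.2,1.2,1.2,1.2,1.2,1.2,1.2,1.2,1.2,1.2],
  slide=[
    [0,0,-0.3],
    [0,0,-0.9],
    [0,0,-1.8],
    [0,0,-3],
    [0,0,-4.3],
    [0,0,-5.7],
    [0,0,-7.1],
    [0,0,-8.5],
    [0,0,-9.8],
    [0,0,-10.8],
    [0,0,-11.3],
    [0,0,-11.5],
  ],
  turn=[0,0,0,0,0,0,0,0,0,0,0,0],
)

```text
clock: 4.35
position: [504.4, -292.6, 242.7]
eef_rot: [3.102, 0.488, 0.002]
wrist_force: [-0.9, -0.2, -1.0]
finger_gap: 14.7
grasp_force: 58.4
```

Run:
```python
from h import *
for i in range(3):
    p,d=env.snapshot("scene");q,_=env.snapshot("top")
s=env.observe();print(s["clock"],s["position"].round(2),s["eef_rot"],s["wrist_force"].round(2),s["torque"].round(3),s["finger_gap"],s["grasp_force"])
np.savez("lift.npz",p=p,q=q)
a=cv2.resize(p[70:200,255:355],None,fx=4.6,fy=4.6,interpolation=2)[:,:,::-1];cv2.imwrite("pics/l1.png",a)
print(slide([586.7,-115,s["position"][2]]), slide([586.7,-115,241],[504.2,-292.3,241]))
# predicted rod points if straight below TCP
x=s["position"]
for z in(-117,-92,-22):print(z,(proj("scene",x+[0,0,z])-[255,70])*4.6)
```

```text
4.65 [ 503.69 -292.27  240.43] [-3.10244017e+00 -4.87840726e-01  1.89504191e-03] [-1.77  0.23 -0.68] [ 0.04   0.035 -0.002] 14.28501029362879 58.410653471946716
[ 13.34 -14.32   0.  ] [ 13.29 -14.34   0.  ]
-117 [247.52571759 444.31846771]
-92 [250.50244457 400.7156776 ]
-22 [259.26663704 272.33868913]
```

View pics/l1.png

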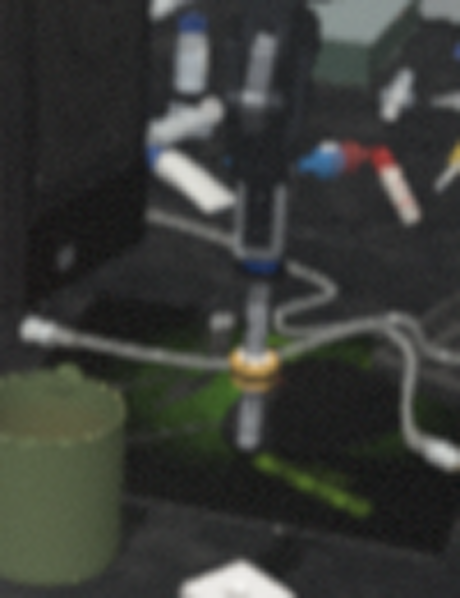

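The rod hangs straight, with its tip at about (247,447) as predicted for a vertical rod. The collar is at (253,370). I'll carry it to the pocket.

Request:
send_rows(
  claw=[1.2,1.2,1.2,1.2,1.2,1.2,1.2,1.2,1.2,1.2,1.2,1.2],
  slide=[
    [0.4,-0.4,0],
    [1.3,-1.4,0],
    [2.6,-2.8,0],
    [4.1,-4.4,0],
    [5.7,-6.1,0],
    [7.3,-7.9,0],
    [8.9,-9.6,0],
    [10.4,-11.2,0],
    [11.7,-12.6,0],
    [12.6,-13.6,0],
    [13.1,-14.1,0],
    [13.3,-14.3,0],
  ],
  turn=[0,0,0,0,0,0,0,0,0,0,0,0],
)

```text
clock: 5.65
position: [587.2, -113.5, 241.2]
eef_rot: [-3.102, -0.492, -0.0]
wrist_force: [0.2, -0.4, -0.4]
finger_gap: 14.7
grasp_force: 58.4
```

Request:
send_rows(
  claw=[1.2,1.2,1.2,1.2,1.2,1.2,1.2],
  slide=[
    [0,0,0],
    [0,0,0.3],
    [0,0,0.8],
    [0,0,1.3],
    [0,0,1.7],
    [0,0,2.0],
    [0,0,2.0],
  ],
  turn=[0,0,0,0,0,0,0],
)

```text
clock: 6.23
position: [586.2, -115.8, 220.2]
eef_rot: [-3.103, -0.487, 0.002]
wrist_force: [-0.3, 0.7, -1.3]
finger_gap: 14.4
grasp_force: 58.4
```

Run:
```python
from h import *
for i in range(3):
    p,d=env.snapshot("scene");q,_=env.snapshot("top")
s=env.observe();x=s["position"];print(s["clock"],x.round(2),s["eef_rot"],s["wrist_force"].round(2))
np.savez("pk.npz",p=p,q=q)
o=np.zeros((600,800,3),np.uint8)
o[:,:400]=cv2.resize(p[130:230,205:271],(400,600),interpolation=2)[:,:,::-1]
o[:600,400:]=cv2.resize(q[160:235,225:275],(400,600),interpolation=2)[:,:,::-1];cv2.imwrite("pics/p1.png",o)
for z in(x[2]-117,95):print(z,(proj("scene",[x[0],x[1],z])-[205,130])*[400/66,6])
print("pocket",(proj("scene",[586.7,-115,95])-[205,130])*[400/66,6])
```

```text
6.5333 [ 586.91 -115.52  221.64] [3.10334248e+00 4.87935488e-01 8.39834456e-04] [ 0.17 -0.2  -0.28]
104.64420240245158 [193.83255431 410.22634566]
95 [194.55262137 432.43111488]
pocket [194.2313801  433.28083641]
```

View pics/p1.png

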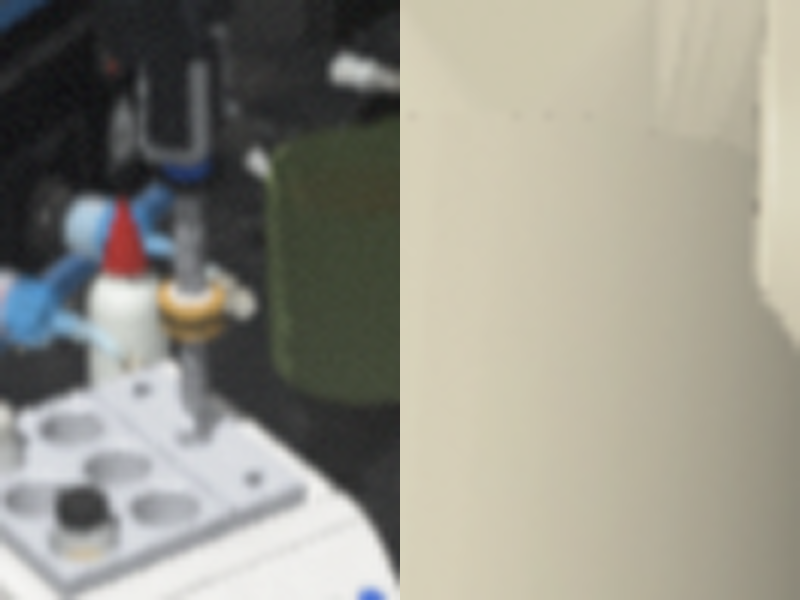

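The scene crop shows the tip at about (197,425), just above the pocket at (194,435). The top view is hidden by the arm. I'll go down gently and watch the force.

Request:
send_rows(
  claw=[1.2,1.2,1.2,1.2,1.2,1.2,1.2,1.2,1.2,1.2],
  slide=[
    [0,0,0.2],
    [0,0,0.4],
    [0,0,0.6],
    [0,0,0.8],
    [0,0,0.9],
    [0,0,1.0],
    [0,0,1.1],
    [0,0,1.2],
    [0,0,1.3],
    [0,0,1.3],
  ],
  turn=[0,0,0,0,0,0,0,0,0,0],
)

```text
clock: 7.37
position: [586.7, -115.5, 208.1]
eef_rot: [-3.103, -0.488, 0.0]
wrist_force: [-0.5, -0.7, -1.2]
finger_gap: 14.7
grasp_force: 58.4
```

Request:
send_rows(
  claw=[1.2,1.2,1.2,1.2,1.2,1.2,1.2,1.2,1.2,1.2],
  slide=[
    [0,0,0.2],
    [0,0,0.4],
    [0,0,0.6],
    [0,0,0.8],
    [0,0,1.0],
    [0,0,1.2],
    [0,0,1.4],
    [0,0,1.6],
    [0,0,1.8],
    [0,0,1.8],
  ],
  turn=[0,0,0,0,0,0,0,0,0,0],
)

```text
clock: 8.2
position: [586.5, -115.5, 189.8]
eef_rot: [-3.103, -0.488, 0.001]
wrist_force: [-0.3, -0.0, -0.8]
finger_gap: 14.5
grasp_force: 58.4
```

Request:
send_rows(
  claw=[1.2,1.2,1.2,1.2,1.2,1.2,1.2,1.2],
  slide=[
    [0,0,0.1],
    [0,0,0.2],
    [0,0,0.3],
    [0,0,0.4],
    [0,0,0.5],
    [0,0,0.6],
    [0,0,0.7],
    [0,0,0.7],
  ],
  turn=[0,0,0,0,0,0,0,0],
)

```text
clock: 8.87
position: [586.7, -115.5, 183.1]
eef_rot: [-3.103, -0.488, 0.0]
wrist_force: [0.6, 0.3, -0.6]
finger_gap: 14.7
grasp_force: 58.4
```

Request:
send_rows(
  claw=[1.2,1.2,1.2,1.2,1.2,1.2,1.2,1.2,1.2,1.2],
  slide=[
    [0,0,0.1],
    [0,0,0.2],
    [0,0,0.3],
    [0,0,0.4],
    [0,0,0.5],
    [0,0,0.6],
    [0,0,0.7],
    [0,0,0.8],
    [0,0,0.9],
    [0,0,0.9],
  ],
  turn=[0,0,0,0,0,0,0,0,0,0],
)

```text
clock: 9.7
position: [586.8, -115.5, 174.4]
eef_rot: [-3.103, -0.488, -0.0]
wrist_force: [0.1, -0.4, -0.4]
finger_gap: 14.7
grasp_force: 58.6
```

Request:
send_rows(
  claw=[1.2,1.2,1.2,1.2,1.2,1.2],
  slide=[
    [0,0,0.05],
    [0,0,0.1],
    [0,0,0.15],
    [0,0,0.2],
    [0,0,0.25],
    [0,0,0.3],
  ],
  turn=[0,0,0,0,0,0],
)

```text
clock: 10.2
position: [587.0, -115.4, 172.2]
eef_rot: [3.103, 0.488, 0.002]
wrist_force: [-1.8, -0.3, 5.3]
finger_gap: 14.7
grasp_force: 58.8
```

Request:
send_rows(
  claw=[1.2,1.2,1.2,1.2],
  slide=[
    [0,0,0.05],
    [0,0,0.1],
    [0,0,0.15],
    [0,0,0.15],
  ],
  turn=[0,0,0,0],
)

```text
clock: 10.53
position: [587.0, -115.4, 170.5]
eef_rot: [3.103, 0.488, 0.001]
wrist_force: [-2.2, 0.8, 4.3]
finger_gap: 14.5
grasp_force: 58.8
```

Request:
send_rows(
  claw=[1.2,1.2,1.2,1.2],
  slide=[
    [0,0,0.05],
    [0,0,0.1],
    [0,0,0.15],
    [0,0,0.15],
  ],
  turn=[0,0,0,0],
)

```text
clock: 10.87
position: [587.0, -115.5, 168.9]
eef_rot: [3.103, 0.488, 0.001]
wrist_force: [-2.5, 0.2, 4.1]
finger_gap: 14.7
grasp_force: 58.8
```

Request:
send_rows(
  claw=[1.2,1.2,1.2,1.2],
  slide=[
    [0,0,0.05],
    [0,0,0.1],
    [0,0,0.16],
    [0,0,0.16],
  ],
  turn=[0,0,0,0],
)

```text
clock: 11.2
position: [587.0, -115.5, 167.2]
eef_rot: [3.103, 0.488, 0.001]
wrist_force: [-0.8, -0.0, 3.4]
finger_gap: 14.4
grasp_force: 58.8
```

Request:
send_rows(
  claw=[1.2,1.2,1.2,1.2],
  slide=[
    [0,0,0.05],
    [0,0,0.1],
    [0,0,0.16],
    [0,0,0.16],
  ],
  turn=[0,0,0,0],
)

```text
clock: 11.53
position: [587.0, -115.5, 165.6]
eef_rot: [3.103, 0.488, 0.001]
wrist_force: [-2.6, 0.6, 4.3]
finger_gap: 14.4
grasp_force: 58.8
```

Request:
send_rows(
  claw=[1.2,1.2,1.2,1.2],
  slide=[
    [0,0,0.05],
    [0,0,0.1],
    [0,0,0.16],
    [0,0,0.16],
  ],
  turn=[0,0,0,0],
)

```text
clock: 11.87
position: [587.0, -115.5, 163.9]
eef_rot: [3.103, 0.488, 0.001]
wrist_force: [-1.3, 1.0, 4.9]
finger_gap: 14.4
grasp_force: 58.8
```

Request:
send_rows(
  claw=[1.2,1.2,1.2,1.2],
  slide=[
    [0,0,0.05],
    [0,0,0.1],
    [0,0,0.16],
    [0,0,0.16],
  ],
  turn=[0,0,0,0],
)

```text
clock: 12.2
position: [586.9, -115.5, 162.2]
eef_rot: [3.103, 0.488, 0.001]
wrist_force: [-1.4, 0.6, 4.8]
finger_gap: 14.9
grasp_force: 58.8
```

Request:
send_rows(
  claw=[1.2,1.2,1.2,1.2],
  slide=[
    [0,0,0.05],
    [0,0,0.1],
    [0,0,0.16],
    [0,0,0.16],
  ],
  turn=[0,0,0,0],
)

```text
clock: 12.53
position: [586.9, -115.5, 160.6]
eef_rot: [3.103, 0.488, 0.001]
wrist_force: [-1.6, 0.2, 4.0]
finger_gap: 14.1
grasp_force: 58.8
```

Request:
send_rows(
  claw=[1.2,1.2,1.2,1.2],
  slide=[
    [0,0,0.05],
    [0,0,0.1],
    [0,0,0.16],
    [0,0,0.16],
  ],
  turn=[0,0,0,0],
)

```text
clock: 12.87
position: [586.9, -115.5, 158.9]
eef_rot: [3.103, 0.488, 0.001]
wrist_force: [-0.2, 0.4, 4.5]
finger_gap: 14.4
grasp_force: 58.8
```

Request:
send_rows(
  claw=[1.2,1.2,1.2,1.2],
  slide=[
    [0,0,0.05],
    [0,0,0.1],
    [0,0,0.16],
    [0,0,0.16],
  ],
  turn=[0,0,0,0],
)

```text
clock: 13.2
position: [586.9, -115.5, 157.3]
eef_rot: [3.103, 0.488, 0.001]
wrist_force: [-1.3, 0.3, 4.9]
finger_gap: 14.2
grasp_force: 58.8
```

Request:
send_rows(
  claw=[1.2,1.2,1.2,1.2],
  slide=[
    [0,0,0.05],
    [0,0,0.1],
    [0,0,0.16],
    [0,0,0.16],
  ],
  turn=[0,0,0,0],
)

```text
clock: 13.53
position: [586.9, -115.5, 155.8]
eef_rot: [3.103, 0.488, 0.001]
wrist_force: [-0.7, -0.0, 4.9]
finger_gap: 14.1
grasp_force: 59.0
```

Request:
send_rows(
  claw=[1.2,1.2,1.2,1.2],
  slide=[
    [0,0,0.05],
    [0,0,0.1],
    [0,0,0.16],
    [0,0,0.16],
  ],
  turn=[0,0,0,0],
)

```text
clock: 13.87
position: [587.4, -115.5, 155.6]
eef_rot: [3.103, 0.488, 0.003]
wrist_force: [-3.2, 1.5, 12.9]
finger_gap: 14.4
grasp_force: 59.9
```

Force has climbed to about 13 N, of which about 5 N is the collar, so the tip is on the bottom. Holding here.

Request:
send_rows(
  claw=[1.2,1.2,1.2,1.2],
  slide=[
    [0,0,0],
    [0,0,0],
    [0,0,0],
    [0,0,0],
  ],
  turn=[0,0,0,0],
)

```text
clock: 14.2
position: [587.4, -115.5, 155.6]
eef_rot: [3.103, 0.488, 0.003]
wrist_force: [-3.8, 0.9, 12.9]
finger_gap: 15.1
grasp_force: 59.9
```

Request:
send_rows(
  claw=[1.2,1.2,1.2,1.2,1.2,1.2,1.2,1.2,1.2,1.2,1.2],
  slide=[
    [0,0,0],
    [0,0,0],
    [0,0,0],
    [0,0,0],
    [0,0,0],
    [0,0,0],
    [0,0,0],
    [0,0,0],
    [0,0,0],
    [0,0,0],
    [0,0,0],
  ],
  turn=[0,0,0,0,0,0,0,0,0,0,0],
)

```text
clock: 15.12
position: [587.4, -115.5, 155.6]
eef_rot: [3.103, 0.488, 0.003]
wrist_force: [-3.7, 0.6, 13.3]
finger_gap: 14.6
grasp_force: 59.9
```

Request:
send_rows(
  claw=[1.2,1.2,1.2,1.2,1.2,1.2,1.2,1.2,1.2,1.2,1.2,1.2],
  slide=[
    [0,0,-0.1],
    [0,0,-0.3],
    [0,0,-0.7],
    [0,0,-1.3],
    [0,0,-2.1],
    [0,0,-3.0],
    [0,0,-3.9],
    [0,0,-4.8],
    [0,0,-5.7],
    [0,0,-6.6],
    [0,0,-7.5],
    [0,0,-8.2],
  ],
  turn=[0,0,0,0,0,0,0,0,0,0,0,0],
)

```text
clock: 16.12
position: [587.0, -115.5, 237.3]
eef_rot: [3.103, 0.488, 0.001]
wrist_force: [-0.6, 0.4, -0.7]
finger_gap: 14.7
grasp_force: 58.4
```

Request:
send_rows(
  claw=[1.2,1.2,1.2,1.2],
  slide=[
    [0,0,-0.4],
    [0,0,-0.55],
    [0,0,-0.55],
    [0,0,-0.55],
  ],
  turn=[0,0,0,0],
)

```text
clock: 16.45
position: [586.6, -115.5, 241.0]
eef_rot: [-3.103, -0.488, 0.001]
wrist_force: [-0.2, -0.5, -0.9]
finger_gap: 14.5
grasp_force: 58.4
```

Run:
```python
from h import *
for i in range(3):
    p,d=env.snapshot("scene")
s=env.observe();x=s["position"];print(s["clock"],x.round(2),s["eef_rot"],s["wrist_force"].round(2))
cv2.imwrite("pics/out.png",cv2.resize(p[110:230,195:275],None,fx=5,fy=5,interpolation=2)[:,:,::-1])
for z in(x[2]-117,x[2]-117+56.4):print((proj("scene",[x[0],x[1],z])-[195,110])*5)
print(slide([504.3,-292.5,x[2]]))
```

```text
16.6 [ 586.49 -115.53  240.81] [-3.10307644e+00 -4.87788095e-01  1.51843361e-03] [-0.48 -0.17 -1.26]
[209.54710283 404.75346198]
[205.88856379 289.95260888]
[-13.25  14.32   0.  ]
```

View pics/out.png

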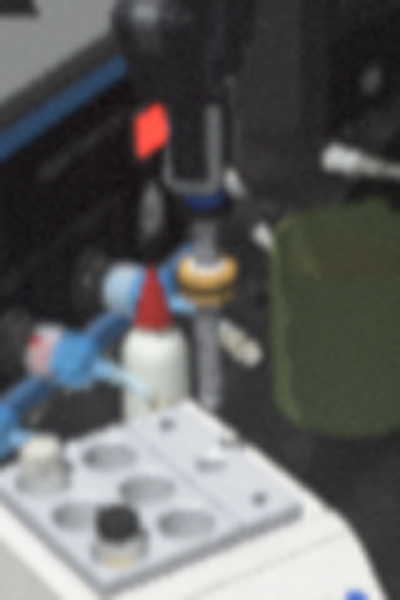

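The collar has moved up the rod, to about (207,280), and the tip at (209,405) is clear of the block. I'll return it to the stand.

Request:
send_rows(
  claw=[1.2,1.2,1.2,1.2,1.2,1.2,1.2,1.2,1.2,1.2,1.2,1.2],
  slide=[
    [-0.4,0.4,0],
    [-1.3,1.4,0],
    [-2.6,2.8,0],
    [-4.1,4.4,0],
    [-5.7,6.1,0],
    [-7.3,7.9,0],
    [-8.9,9.6,0],
    [-10.4,11.2,0],
    [-11.7,12.6,0],
    [-12.6,13.6,0],
    [-13.1,14.1,0],
    [-13.3,14.3,0],
  ],
  turn=[0,0,0,0,0,0,0,0,0,0,0,0],
)

```text
clock: 17.6
position: [503.0, -294.1, 241.3]
eef_rot: [3.104, 0.484, -0.001]
wrist_force: [0.5, -0.1, -0.8]
finger_gap: 14.6
grasp_force: 58.4
```

Request:
send_rows(
  claw=[1.2,1.2,1.2,1.2,1.2,1.2,1.2,1.2,1.2,1.2,1.2,1.2],
  slide=[
    [0,0,0],
    [0,0,0],
    [0,0,0.5],
    [0,0,1.4],
    [0,0,2.6],
    [0,0,3.9],
    [0,0,5.2],
    [0,0,6.4],
    [0,0,7.4],
    [0,0,8.0],
    [0,0,8.3],
    [0,0,8.3],
  ],
  turn=[0,0,0,0,0,0,0,0,0,0,0,0],
)

```text
clock: 18.6
position: [503.8, -292.3, 157.6]
eef_rot: [-3.103, -0.488, 0.001]
wrist_force: [0.2, -0.3, -0.4]
finger_gap: 14.7
grasp_force: 58.4
```

Request:
send_rows(
  claw=[1.2,1.2,1.2,1.2,1.2,1.2,1.2,1.2],
  slide=[
    [0,0,0],
    [0,0,0.15],
    [0,0,0.35],
    [0,0,0.55],
    [0,0,0.75],
    [0,0,0.95],
    [0,0,1.1],
    [0,0,1.1],
  ],
  turn=[0,0,0,0,0,0,0,0],
)

```text
clock: 19.27
position: [503.8, -292.3, 146.9]
eef_rot: [-3.103, -0.488, 0.001]
wrist_force: [-0.0, -0.2, -1.1]
finger_gap: 14.5
grasp_force: 58.4
```

Request:
send_rows(
  claw=[1.2,1.2,1.2,1.2,1.2,1.2,1.2,1.2,1.2,1.2],
  slide=[
    [0,0,0.2],
    [0,0,0.5],
    [0,0,0.8],
    [0,0,1.1],
    [0,0,1.4],
    [0,0,1.65],
    [0,0,1.8],
    [0,0,1.9],
    [0,0,1.95],
    [0,0,1.95],
  ],
  turn=[0,0,0,0,0,0,0,0,0,0],
)

```text
clock: 20.1
position: [504.0, -292.4, 127.9]
eef_rot: [-3.103, -0.488, 0.0]
wrist_force: [-0.1, 0.5, -1.5]
finger_gap: 14.6
grasp_force: 58.4
```

Request:
send_rows(
  claw=[1.2,1.2,1.2,1.2],
  slide=[
    [0,0,0.04],
    [0,0,0.08],
    [0,0,0.08],
    [0,0,0.08],
  ],
  turn=[0,0,0,0],
)

```text
clock: 20.43
position: [504.1, -292.4, 127.2]
eef_rot: [-3.103, -0.488, -0.0]
wrist_force: [0.2, 0.0, -1.0]
finger_gap: 14.3
grasp_force: 58.4
```

Request:
send_rows(
  claw=[1.2,1.2,1.2,1.2],
  slide=[
    [0,0,0.03],
    [0,0,0.06],
    [0,0,0.06],
    [0,0,0.06],
  ],
  turn=[0,0,0,0],
)

```text
clock: 20.77
position: [504.2, -292.4, 126.8]
eef_rot: [3.103, 0.488, 0.001]
wrist_force: [-0.3, 0.6, 2.1]
finger_gap: 14.4
grasp_force: 58.6
```

Request:
send_rows(
  claw=[1.6,1.9,2.3,2.8,3.4,4,4.5,5,5,5],
  slide=[
    [0,0,0],
    [0,0,0],
    [0,0,0],
    [0,0,0],
    [0,0,0],
    [0,0,0],
    [0,0,0],
    [0,0,0],
    [0,0,0],
    [0,0,0],
  ],
  turn=[0,0,0,0,0,0,0,0,0,0],
)

```text
clock: 21.6
position: [504.0, -292.5, 126.5]
eef_rot: [-3.103, -0.488, -0.0]
wrist_force: [0.4, 0.1, -0.5]
finger_gap: 50.2
grasp_force: 0.0
```

Request:
send_rows(
  claw=[5,5,5,5,5,5,5,5,5,5,5,5],
  slide=[
    [0,0,-0.2],
    [0,0,-0.7],
    [0,0,-1.5],
    [0,0,-2.5],
    [0,0,-3.6],
    [0,0,-4.8],
    [0,0,-6.1],
    [0,0,-7.5],
    [0,0,-9],
    [0,0,-10.5],
    [0,0,-11.5],
    [0,0,-12],
  ],
  turn=[0,0,0,0,0,0,0,0,0,0,0,0],
)

```text
clock: 22.6
position: [504.7, -292.7, 249.2]
eef_rot: [3.101, 0.488, 0.004]
wrist_force: [0.3, 0.4, 1.0]
finger_gap: 49.8
grasp_force: 0.0
```

Request:
send_rows(
  claw=[5,5,5,5,5,5,5,5,5,5,5,5],
  slide=[
    [-0.5,0.5,0],
    [-1.5,1.5,0],
    [-3,2.5,0],
    [-5,4,0],
    [-7,5,0],
    [-9,6,0],
    [-11,7,0],
    [-13,8,0],
    [-14,8.5,0],
    [-15,9,0],
    [-15,9,0],
    [-15,9,0],
  ],
  turn=[0,0,0,0,0,0,0,0,0,0,0,0],
)

```text
clock: 23.6
position: [389.1, -423.8, 246.2]
eef_rot: [-3.103, -0.488, -0.0]
wrist_force: [0.2, -0.4, -0.5]
finger_gap: 50.0
grasp_force: 0.0
```

Run:
```python
from h import *
p,d=env.snapshot("scene");q,_=env.snapshot("top")
s=env.observe();print(s["clock"],s["position"].round(2),s["wrist_force"].round(2),s["joint_vel"].round(3))
o=np.zeros((520,800,3),np.uint8)
o[:,:400]=cv2.resize(p[115:245,260:360],(400,520),interpolation=2)[:,:,::-1]
o[:400,400:]=cv2.resize(q[180:280,280:380],(400,400),interpolation=2)[:,:,::-1];cv2.imwrite("pics/end.png",o)
```

```text
23.7 [ 390.2  -422.87  246.38] [ 0.53  0.84 -0.33] [-0.006 -0.001 -0.001 -0.003  0.002  0.002  0.003]
```

View pics/end.png

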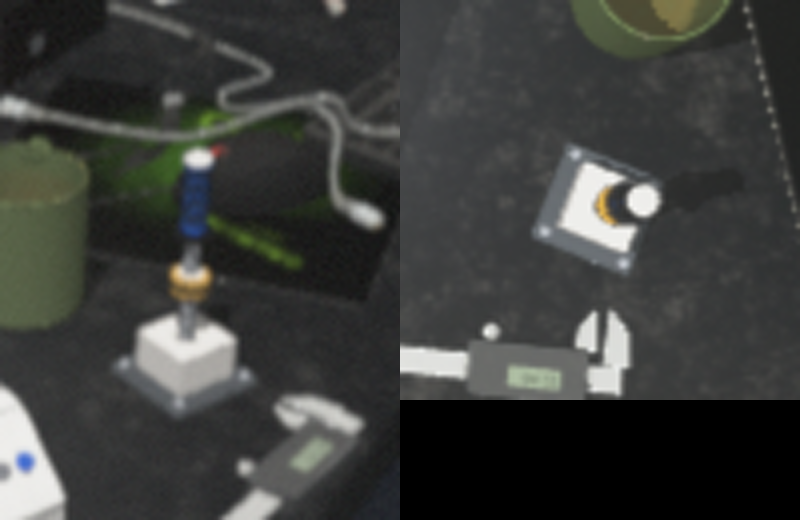

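The rod stands upright in its stand, top at (198,158). The collar, at (190,280), is now well above the block, and the gripper is clear. I'll hand the job in.

```bash
python3 -c "
from bench import env
print(env.close_job())"
```

```text
the job is handed in; nothing more can be done
None
```

The job is handed in at about 24 s: the rod was pressed on the pocket bottom for about 1.3 s at roughly 13 N on the wrist (an estimated 8 N at the tip), putting the depth at roughly 56 mm by arm position, and it is back upright in its stand with the collar pushed up the rod.

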